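# Refit the clamp knob on the key-cutting machine

## Robot

A 6-joint arm with a two-finger parallel gripper is mounted at the origin on the work surface. World frame = base frame: x ahead of the robot, y to its left, z up, the work surface at z = 0. Lengths are in mm, angles in rad, forces in N, time in s.
With the tool pointing down it reaches from about 300 to 750 mm from the base axis. Payload 8.5 kg.
Tool frame: the origin (TCP) lies between the finger pads; the fingertips stand 14 mm ahead of it and the grasp point (between the pads) lies 5 mm behind it; z points along the fingers, y is the line along which they close (so a half turn about z gives the same grasp; the last joint's range is limited). The gripper opens to 88 mm and grips with 3 to 60 N. Pads are 18 mm wide; open, the fingers measure 123 mm over their backs; the gripper's body (75 mm by 187 mm) begins 45 mm behind the grasp point.
Start: joints at [-1.386, 0.381, 1.297, -0, 1.464, -0.215], TCP at [214.071, -506.61, 252.748] pointing down, gripper open.
Joint ranges: [-3.11, 3.11], [-0.89, 2.33], [0.22, 2.48], [-1.42, 4.56], [0.17, 2.85], [-2.88, 2.88]. Speed limits (rad/s): [2.39, 2.39, 3.14, 3.14, 3.14, 3.14].

## Interface

Orientations are given as a unit quaternion [w, x, y, z].
In Python, from bench import env gives the robot as it stands.
- The arm moves only by the tool move_arm, never from a script. Its argument "deltas" is a list of rows, each an object of numbers: "tx", "ty", "tz": the shift along the tool's x, y, z in cm; "rx", "ry", "rz": the turn, a rotation vector about the tool's x, y, z in degrees; "grip": the opening in per cent of the stroke, from 0 (shut) to 100 (fully open). In form: [{"tx": .., "ty": .., "tz": .., "rx": .., "ry": .., "rz": .., "grip": ..}, ...]. A call has 1 to 10 rows; each row shifts and turns the commanded pose from where the row before left it, along the tool's axes as they then stand; what a row does not reach is not made up. A row lasts 1/8 s, in which the tool goes at most 62.5 mm and 10.7 degrees, less where a joint would pass 70% of its speed; a pose out of reach is approached as far as the arm can. A call is refused whole if a number of a shift passes 6.25 or a number of a turn 10.7, either way. A call with a gripper value outside its range is refused whole. The fingers move at their own pace and stop on an object; the grip force is fixed at half the most. Time passes only in rows, so rows that do not move let the fingers close. It gives the time, the measured TCP pose, the force, the opening and the grip force at its end, in the units of the state.
- env.get_obs(): the state, without advancing time (a new reading comes with each control period).
- env.read_camera(name): name is "scene" or "top" or "wrist"; returns a dict with "color" (480x640x3 uint8, blue, green, red), "z_map" (480x640 float32, mm along the optical axis (not along the pixel's ray), 0 where there is no reading), "vfov" (degrees; the focal length in pixels is half the picture's height over the tangent of half this angle, whatever the lens; pixels are square), "cx", "cy" (the principal point, pixels), "k1" (the pictures are not rectified: a ray, as slopes to the right and down, at radius r is drawn at 1 + k1 r^2 times it, then the intrinsics apply), "R" (3x3) and "t" (3): a world point X has camera coordinates R X + t; the wrist camera has in their place "hand_eye" (4x4, takes a point from camera to tool coordinates, whose origin is the TCP and whose axes are the flange's). Camera axes: x right, y down, z forward; pixel columns grow to the right and rows downward; lengths in mm; the calibration is good to about 2 mm. A picture is of the moment at which its call begins: read the wrist's pose just before it.
- env.job_done(): hands the job in; it is judged then, once.
The state is a dict: "clock": time; "joint_positions": joint angles; "joint_velocities": joint speeds; "joint_efforts": joint torques, N m; "eef_pos": TCP position; "tcp_rot": TCP orientation; "contact_force": force on the tool from outside, world axes, zero at the start; "wrist_torque": the same for the moment, N m; "finger_gap": finger opening in mm; "finger_force": force on a finger pad.
Only numpy, scipy, OpenCV 4.12 (cv2) and the standard library are available. Lean on these libraries where they do the work, as an engineer would, in place of code of your own. Each camera call takes 0.05 s, during which the arm holds its last target. There are 200 camera calls.

## Task

Refit the loose clamp knob on the key-cutting machine: first, for safety, press the machine's mushroom-headed stop button right down to its stop. Then pick up the flat-bowed knob from the mat, turn it so that the flat in its bore (on the side of its grub-screw boss) matches the flat of the bare D-shaped clamp stem, push it onto the stem and on down against the spring collar until it is fully home, and finish while still holding it and pressing it home, so that the grub screw can be tightened. Leave the other things on the mat where they are.

Things in the scene. Friction and masses are not known exactly. Their poses are not given: they have to be found in the camera images.
- machine: Grey key-cutting machine fixed on the bench, 360 x 360 mm, up to 164 mm high at the cutter guard. Origin: centre of its underside; x from its front (carriage, clamps) to its rear (motor), y to its left. Two black steel clamps stand at x = -100, y = +45 and -45 mm, one bare, one with its knob. The switch box with the stop button is at x = -125, y = 143 mm; the carriage handle sticks out to the right.
- fitted_clamp: The other clamp (46 x 44 mm jaw), with an identical knob already fitted, its boss towards the machine's front and its top 208 mm above the bench. Origin: on its axis, 110 mm above the bench. Not to be handled.
- stop_top (a point): Centre of the top of the stop button: a black mushroom head 36 mm across on top of the switch box, 139 mm above the bench when out. It is pushed straight down.
- stop (a joint): Travel of the stop button, m: 0 out, 0.007 pressed down to its stop. A spring returns it: about 2 N to start, 6 N at the stop.
- stem_tip (a point): Centre of the top end of the bare clamp's steel stem: an upright D-shaped shaft, 16 mm across, one flat 4 mm from the axis, rim chamfered 1.5 mm. Its top is 168 mm above the bench, 38 mm above the clamp's jaw. z points up along the stem, x out of the flat. The stem is stiff to turn (0.5 N m). The flat faces the machine's front within about 35 degrees.
- stem (a joint): Angle of the stem, rad: 0 when its flat faces the machine's front; grows counter-clockwise seen from above.
- collar (a joint): Travel of the spring collar, a steel ring 28 mm across around the bare stem, under the knob, m: 0 up (its top 22 mm below the stem's top), 0.008 pressed to its stop (its top 30 mm below the stem's top). The spring pushes up with about 5 N at 0 and 11 N at the stop, and lifts the knob when it is let go.
- knob: The loose clamp knob, black plastic, 50 to 85 g, upright on the mat, bore down. Origin: centre of its underside, on the bore's axis; z up. Hub 32 mm across, 35 mm high; on it a flat round bow 12 mm thick (y), 38 mm wide (x), top at 70 mm; the hub's top leaves a ledge for the fingertips beside the bow. D-shaped bore 18 mm across, 32 mm deep, its flat 4.9 mm from the axis on the +x side.
- knob_boss (a point): End of the grub-screw boss, a block 13 mm wide and 20 mm high that juts from the knob's hub to 30 mm from the axis, 16 mm above the knob's underside. It points along the knob's +x: the flat of the bore is on this side.
- mat: Grey felt mat lying fixed on the bench, 270 x 240 x 3 mm, origin at the centre of its underside. The knob stands near its middle with small parts around it, all lower than 31 mm above the bench.
- star_knob: Bystander on the mat: small five-lobed knob, 39 mm across, 28 mm high.
- screwdriver: Bystander on the mat: screwdriver with black handle, 200 mm long, lying, 26 mm high.
- hex_key: Bystander on the mat: L-shaped hex key, 85 x 30 mm, 5 mm thick.
- key_blank: Bystander on the mat: brass key blank, 54 mm long, 4 mm thick.
Not all that is in view belongs to the job. Leave any blue or orange look-alike of the knob alone.

How it is judged (in metres and radians):
On the way, in this order (a step that is already met when the one before it is completed fails the run):
1. the stop button is pressed right down to its stop (value of joint stop above 0.006 m), for 0.1 s.
2. the knob is on the stem, flats matched, and pressed home against its spring (value of joint collar above 0.006 m and z of knob in the frame of stem_tip below -0.0275 m and horizontal distance between knob and stem_tip below 0.004 m and angle between the x axis of knob and the x axis of stem_tip, either way round below 0.3 rad and x of knob_boss in the frame of stem_tip above 0.02 m and angle between knob's own z axis and vertical below 0.12 rad), for 0.2 s.
At the end, for the whole second after the job is handed in: The knob is upright on the bare stem (axis within 4 mm, flats matched within 17 degrees, boss on the flat's side, underside 27.5 mm or more below the stem's top), the collar is held down at least 6 of its 8 mm, and the fingers still bear on the knob with over 3 N, at rest (all of step 2 and contact force between the fingers and knob above 3 N and linear speed of knob below 0.01 m/s); the arm keeps its last pose, push and grip.
It fails at once if one of the other things on the mat is pushed more than 40 mm from its place (distance of any of star_knob, screwdriver, hex_key, key_blank from where it was at the start of the episode above 0.04 m).
It also fails if it takes over 58 s, if anything falls off the work surface, if the arm or the gripper's body presses on something with over 40 N, if the wrist force passes 120 N, or if a joint passes its speed limit or range.

## Working session

There is one attempt and no reset: what is moved stays moved. The work goes in short steps, Python scripts to look and compute and a tool call to move; the robot and the scene stay as the last step left them, time stands still between calls to the robot, and variables do not carry over. Pictures are saved under pics/ and viewed, at most 10 in all, crops included, and the job is handed in when it is done.

Besides the shell and the picture viewer there is one more tool, called after "Emit:" in YAML: its name, and indented under it one key for each argument. move_arm: Moves the arm, as the interface text tells. Its arguments: {"type":"object","properties":{"deltas":{"type":"array","items":{"type":"object","properties":{"tx":{"type":"number"},"ty":{"type":"number"},"tz":{"type":"number"},"rx":{"type":"number"},"ry":{"type":"number"},"rz":{"type":"number"},"grip":{"type":"number"}}}}},"required":["deltas"]}

```bash
mkdir -p pics
cat > h.py <<'E'
import numpy as np, cv2
from bench import env
from scipy.spatial.transform import Rotation as Rn
def tool():
    o=env.get_obs(); w,x,y,z=o["tcp_rot"]
    return Rn.from_quat([x,y,z,w]).as_matrix(), np.array(o["eef_pos"]), o
def cloud(name):
    R0,p0,o=tool(); c=env.read_camera(name)
    h,w=c["z_map"].shape; f=h/2/np.tan(np.radians(c["vfov"])/2)
    K=np.array([[f,0,c["cx"]],[0,f,c["cy"]],[0,0,1.]])
    u,v=np.meshgrid(np.arange(w),np.arange(h))
    d=np.stack([(u-c["cx"])/f,(v-c["cy"])/f],-1); s=d.copy()
    for _ in range(15): s=d/(1+c["k1"]*(s**2).sum(-1,keepdims=True))
    Z=c["z_map"][...,None]; P=np.concatenate([s*Z,Z],-1).reshape(-1,3)
    if "hand_eye" in c:
        H=np.array(c["hand_eye"]); W=(P@H[:3,:3].T+H[:3,3])@R0.T+p0
    else: W=(P-np.array(c["t"]).ravel())@np.array(c["R"])
    W=W.reshape(h,w,3); W[c["z_map"]<=0]=np.nan
    return c["color"],W,c
E
python3 - <<'E'
from h import *
for n in ("scene","top"):
    c,W,k=cloud(n); cv2.imwrite(f"pics/{n}0.png",c); np.save(f"{n}0.npy",W); print(n,k["vfov"],k["k1"],-np.array(k["R"]).T@np.array(k["t"]).ravel())
print(env.get_obs())
E
```

```text
scene 50.207625269817775 -0.07123126070594658 [798.75622814 604.78675728 872.95518423]
top 57.48439801248153 -0.06279690134999319 [435.68761904  91.99567819 963.75822292]
{'clock': 0.1, 'joint_positions': array([-1.38631947e+00,  3.81105609e-01,  1.29813987e+00, -1.36639043e-05,
        1.46360552e+00, -2.15318280e-01]), 'joint_velocities': array([ 0.00087051, -0.00183755, -0.00158398,  0.00197976, -0.00042744,
        0.00033117]), 'joint_efforts': array([ 4.70144005e-03, -4.38649106e+01, -2.24911863e+01,  7.15372595e-02,
        3.42120719e-02, -8.86566136e-05]), 'eef_pos': array([ 214.01846688, -506.4009207 ,  252.2270724 ]), 'tcp_rot': array([-6.29204985e-04,  9.80086582e-01,  1.98569622e-01,  2.91046990e-06]), 'contact_force': array([-0.3933607 , -0.53220445, -0.24844792]), 'wrist_torque': array([ 0.01468358, -0.00756353,  0.0105385 ]), 'finger_force': 0.0, 'finger_gap': 88.26015379884215}
```

View pics/scene0.png

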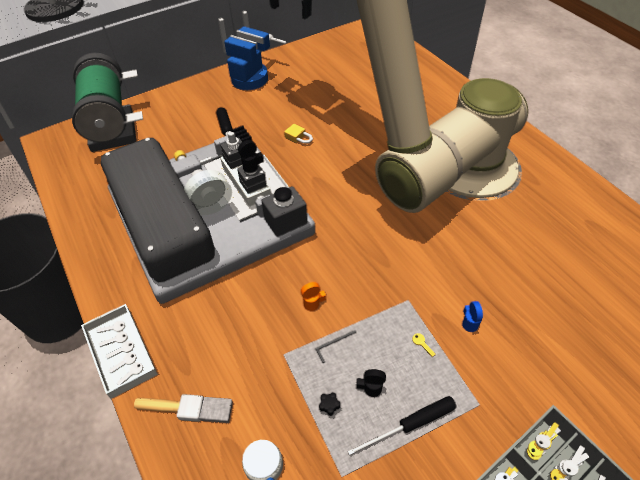

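View pics/top0.png

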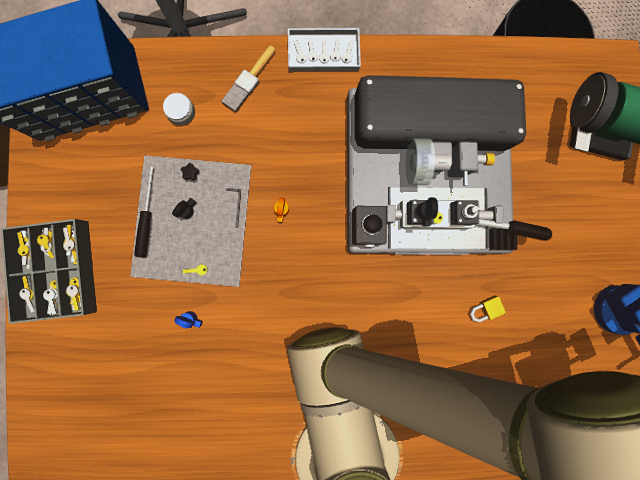

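Scene and top agree. In the top picture: the black knob on the mat is at (184,208), with the stop head at (372,224), the bare stem at (467,210) and the fitted knob at (430,210). Things that could be taken for the knob: star knob (190,171), orange knob (281,208), blue knob (187,320) and the fitted knob (430,210). I choose the black one at (184,208).

Run:
```python
from h import *
c=cv2.imread("pics/top0.png"); W=np.load("top0.npy")
def reg(n,u0,u1,v0,v1,z0,z1,dark=None):
    P=W[v0:v1,u0:u1].reshape(-1,3); col=c[v0:v1,u0:u1].reshape(-1,3).max(1)
    m=(P[:,2]>z0)&(P[:,2]<z1)
    if dark: m&=col<dark
    Q=P[m]; print(n,len(Q),"med",np.median(Q,0).round(1),"min",Q.min(0).round(1),"max",Q.max(0).round(1)); return Q
for n,a in {"stop":(355,390,208,242,131,145),"stem":(455,485,198,225,158,175),"stemlow":(450,490,195,228,120,175),"fitted":(410,450,190,230,195,215),"bow":(165,205,190,230,60,80),"hub":(165,205,190,230,33,43),"knoball":(165,205,190,230,12,80)}.items(): 
    try: reg(n,*a)
    except Exception as e: print(n,e)
A=cv2.resize(c[180:240,155:215],(400,400),interpolation=cv2.INTER_CUBIC);B=cv2.resize(c[185:235,410:460+30],(640,400),interpolation=cv2.INTER_CUBIC)
B=cv2.resize(B,(400,250)); B=cv2.copyMakeBorder(B,0,150,0,0,cv2.BORDER_CONSTANT)
cv2.imwrite("pics/crop1.png",np.hstack([A,B]))
# machine edges via base plate
P=W[80:260,340:520].reshape(-1,3); print(np.nanpercentile(P[:,2],[5,25,50,75,95]))
for (u,v) in [(352,240),(352,140),(352,200),(370,250),(420,250),(480,252)]: print(u,v,W[v,u].round(1))
for (u,v) in [(467,210),(464,206),(470,206),(372,224),(184,205),(200,200)]: print(u,v,W[v,u].round(1))
```

```text
stop 275 med [495.3 -48.7 137.9] min [478.4 -66.9 131.3] max [512.9 -31.9 143. ]
stem 57 med [ 517.  -235.   167.5] min [ 509.8 -243.3  158.3] max [ 523.3 -229.6  171.4]
stemlow 570 med [ 514.4 -231.7  131. ] min [ 493.5 -260.4  120.1] max [ 539.6 -213.9  171.4]
fitted 143 med [ 517.9 -146.1  205.1] min [ 501.2 -152.7  195.4] max [ 535.7 -140.5  210. ]
bow 118 med [541.4 337.   69.3] min [526.  323.4  60.6] max [556.9 352.4  75.4]
hub 67 med [534.6 330.4  37.4] min [525.9 322.4  33.1] max [549.1 343.7  42.9]
knoball 320 med [541.2 330.5  43. ] min [524.9 315.4  12. ] max [567.5 354.1  75.4]
[  0.25183192  50.25043361  91.17679829 143.4984784  147.28666413]
352 240 [468.5 -17.3  60.7]
352 140 [682.6 -25.3  48.5]
352 200 [553.9 -21.7  45.7]
370 250 [447.1 -56.2  48.3]
420 250 [ 444.5 -162.7   48.7]
480 252 [ 437.  -294.2   45.6]
467 210 [ 518.1 -231.7  142.3]
464 206 [ 527.3 -230.9  130.1]
470 206 [ 525.5 -236.9  145. ]
372 224 [495.3 -47.  138.6]
184 205 [547.8 326.8  67.8]
200 200 [565.9 308.1   4.6]
```

View pics/crop1.png

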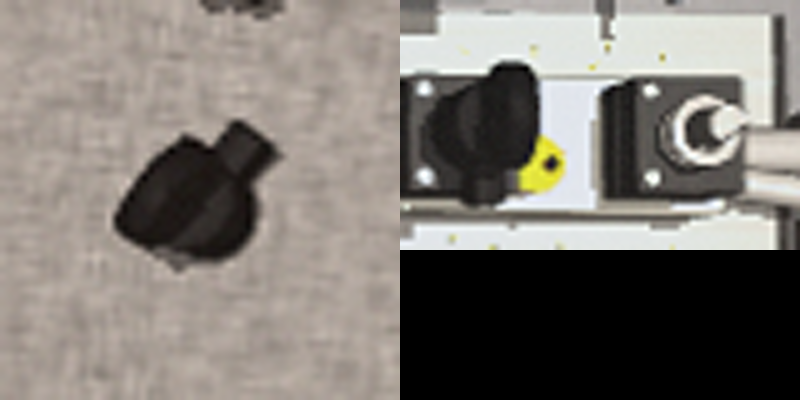

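Run:
```python
from h import *
k=env.read_camera("wrist"); print(np.array(k["hand_eye"]).round(3), k["vfov"],k["k1"])
```

```text
[[-1.00000e-03 -9.65000e-01 -2.62000e-01  6.78480e+01]
 [ 1.00000e+00 -1.00000e-03  0.00000e+00 -7.66000e-01]
 [-0.00000e+00 -2.62000e-01  9.65000e-01 -1.30884e+02]
 [ 0.00000e+00  0.00000e+00  0.00000e+00  1.00000e+00]] 60.59695059151557 -0.07905848254772563
```

Emit:
move_arm:
  deltas:
    - {"tz": -2,"rz": -10}
    - {"tz": -2,"rz": -10}
    - {"tz": -2,"rz": -10}
    - {"tz": -1.5,"rz": -10,"grip": 0}

```text
schema error: expected keys tx, ty, tz, rx, ry, rz, grip
```

Emit:
move_arm:
  deltas:
    - {"tx": 4.27,"ty": -1.47,"tz": -0.42,"rx": 0,"ry": 0,"rz": 0,"grip": 0}
    - {"tx": 4.27,"ty": -1.47,"tz": -0.42,"rx": 0,"ry": 0,"rz": 0,"grip": 0}
    - {"tx": 4.27,"ty": -1.47,"tz": -0.42,"rx": 0,"ry": 0,"rz": 0,"grip": 0}
    - {"tx": 4.27,"ty": -1.47,"tz": -0.42,"rx": 0,"ry": 0,"rz": 0,"grip": 0}
    - {"tx": 4.27,"ty": -1.47,"tz": -0.42,"rx": 0,"ry": 0,"rz": 0,"grip": 0}
    - {"tx": 4.27,"ty": -1.47,"tz": -0.42,"rx": 0,"ry": 0,"rz": 0,"grip": 0}
    - {"tx": 4.27,"ty": -1.47,"tz": -0.42,"rx": 0,"ry": 0,"rz": 0,"grip": 0}
    - {"tx": 4.27,"ty": -1.47,"tz": -0.42,"rx": 0,"ry": 0,"rz": 0,"grip": 0}
    - {"tx": 4.27,"ty": -1.47,"tz": -0.42,"rx": 0,"ry": 0,"rz": 0,"grip": 0}
    - {"tx": 0,"ty": 0,"tz": 0,"rx": 0,"ry": 0,"rz": 0,"grip": 0}

```text
clock: 1.4
eef_pos: [518.0, -233.3, 290.3]
tcp_rot: [-0.0, 0.98, 0.2, 0.0]
contact_force: [0.1, -0.1, -0.2]
finger_gap: 0.3
finger_force: 0.0
```

Emit:
move_arm:
  deltas:
    - {"tx": 0,"ty": 0,"tz": 0,"rx": 0,"ry": 0,"rz": 0,"grip": 0}
    - {"tx": 0,"ty": 0,"tz": 0,"rx": 0,"ry": 0,"rz": 0,"grip": 0}

```text
clock: 1.65
eef_pos: [515.9, -236.0, 290.5]
tcp_rot: [-0.0, 0.98, 0.198, -0.0]
contact_force: [-0.4, -0.6, 0.3]
finger_gap: 0.1
finger_force: 0.0
```

Run:
```python
from h import *
c,W,k=cloud("wrist"); R,p,o=tool(); print(p,R.round(3).tolist()); np.save("w1.npy",W); cv2.imwrite("pics/w1full.png",c)
m=(np.abs(W[...,0]-517)<60)&(W[...,1]<-190)&(W[...,1]>-280)&(W[...,2]>120)
v,u=np.where(m); print(u.min(),u.max(),v.min(),v.max())
cv2.imwrite("pics/w1.png",c)
m=(np.abs(W[...,0]-517)<25)&(np.abs(W[...,1]+235)<25)&(np.abs(W[...,2]-168)<4)
Q=W[m]; print(len(Q),Q.mean(0),Q.min(0),Q.max(0))
```

```text
[ 515.89602783 -235.97436717  290.46350219] [[0.922, 0.388, -0.0], [0.388, -0.922, 0.0], [-0.0, -0.0, -1.0]]
27 639 148 479
387 [ 520.25763109 -235.10161438  166.67306237] [ 511.87969144 -243.74643636  164.02484407] [ 526.84683691 -228.0360402   169.02647144]
```

View pics/w1.png

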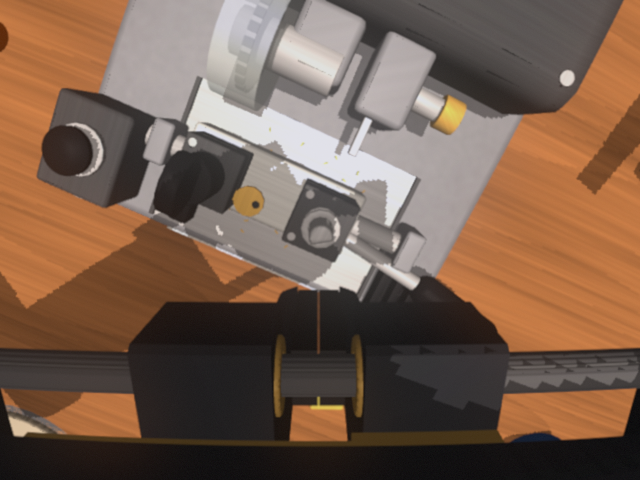

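The wrist picture shows the bare stem at (322,230), the fitted knob at (195,180) and the stop head at (70,150).

Run:
```python
from h import *
from scipy.optimize import differential_evolution
W=np.load("w1.npy"); c=cv2.imread("pics/w1full.png")
sub=W[200:265,285:360]
m=(np.abs(sub[...,0]-519)<14)&(np.abs(sub[...,1]+235)<14)
z=sub[...,2][m]; print(np.histogram(z,bins=np.arange(136,172,2)))
top=m&(sub[...,2]>164.5)
A=sub[top][:,:2]; B=sub[m&(sub[...,2]<160)][:,:2]
print(len(A),len(B))
def cost(x):
    def ins(P):
        d=P-x[:2]; n=np.array([np.cos(x[2]),np.sin(x[2])])
        return (np.hypot(*d.T)<8)&(d@n<4)
    return -ins(A).mean()+1*ins(B).sum()/len(A)
def cost2(x): # tight D containing A
    d=A-x[:2]; n=np.array([np.cos(x[2]),np.sin(x[2])])
    s=np.maximum(np.hypot(*d.T)-x[3],d@n-x[3]/2); return np.mean(np.maximum(s,0))*20+(x[3]**2)*.05
for t in range(3):
    r=differential_evolution(cost2,[(510,528),(-244,-226),(np.pi-1,np.pi+1),(5,9)],seed=t,tol=1e-8); print(r.x[:2],np.degrees(r.x[2]),r.x[3],r.fun)
from collections import Counter
print(A.mean(0)); 
C=cv2.resize(c[190:275,270:375],(800,648),interpolation=cv2.INTER_CUBIC)[:600]
hm=np.clip((W[190:275,270:375,2]-140)*8,0,255); hm=np.nan_to_num(hm).astype(np.uint8)
a=cv2.resize(c[195:270,280:360],(400,375),interpolation=cv2.INTER_CUBIC); b=cv2.cvtColor(cv2.resize(np.nan_to_num(np.clip((W[195:270,280:360,2]-135)*7,0,255)).astype(np.uint8),(400,375),interpolation=cv2.INTER_NEAREST),cv2.COLOR_GRAY2BGR)
cv2.imwrite("pics/stem1.png",np.hstack([a,b]))
```

```text
(array([  0,   2,   4, 108, 532,  37,  15,  15,  16,  10,  19,   9,  14,
        23,  68, 308,  11]), array([136, 138, 140, 142, 144, 146, 148, 150, 152, 154, 156, 158, 160,
       162, 164, 166, 168, 170]))
382 1155
[ 518.85282676 -235.88386492] 214.233228454356 7.845697297217558 3.21102807751906
[ 518.85282643 -235.88386525] 214.23322219946266 7.845697262928813 3.2110280941053837
[ 518.85282665 -235.88386532] 214.23322564116896 7.845697370397247 3.2110280925868993
[ 520.2180964  -235.13799031]
```

View pics/stem1.png

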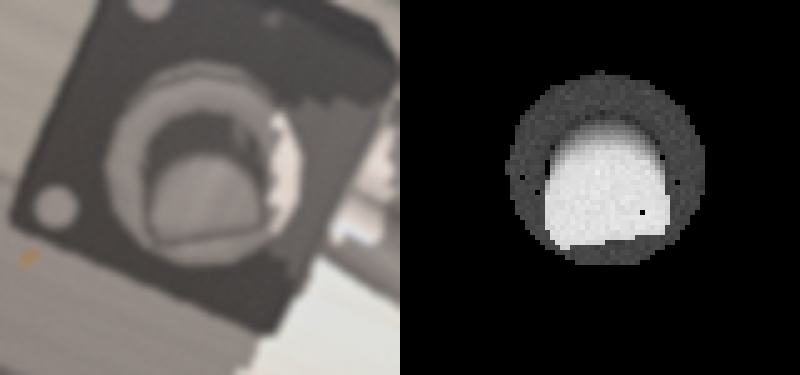

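Run:
```python
from h import *
from scipy.optimize import least_squares
W=np.load("w1.npy")
t=W[...,2]>164.5; pts=[]
for u in range(302,330-2+6):
    v=np.where(t[200:260,u])[0]
    if len(v)>5: pts.append(W[200+v.max(),u,:2])
pts=np.array(pts); pts=pts[2:-2]
l=cv2.fitLine(pts.astype(np.float32),cv2.DIST_HUBER,0,.01,.01).ravel(); n=np.array([-l[1],l[0]]); n*=-np.sign(n[0]); print("flat normal deg",np.degrees(np.arctan2(n[1],n[0]))%360,len(pts))
s=W[190:275,275:375]; m=(np.abs(s[...,2]-145)<2.5)&(np.hypot(s[...,0]-519,s[...,1]+235)<18)
P=s[m][:,:2]; (c,r)=cv2.minEnclosingCircle(P.astype(np.float32)); print("collar",c,r,s[m][:,2].mean())
print("axis->flat dist",(l[2:]-np.array(c))@n)
```

```text
flat normal deg 213.4135 20
collar (518.92236328125, -235.95257568359375) 13.769132614135742 144.78062312427642
axis->flat dist 3.845494922827129
```

Emit:
move_arm:
  deltas:
    - {"tx": 1.35,"ty": -4.5,"tz": 0,"rx": 0,"ry": 0,"rz": 0,"grip": 0}
    - {"tx": 1.35,"ty": -4.5,"tz": 0,"rx": 0,"ry": 0,"rz": 0,"grip": 0}
    - {"tx": 1.35,"ty": -4.5,"tz": 0,"rx": 0,"ry": 0,"rz": 0,"grip": 0}
    - {"tx": 1.35,"ty": -4.5,"tz": 0,"rx": 0,"ry": 0,"rz": 0,"grip": 0}
    - {"tx": 0,"ty": 0,"tz": 2,"rx": 0,"ry": 0,"rz": -10,"grip": 0}
    - {"tx": 0,"ty": 0,"tz": 2,"rx": 0,"ry": 0,"rz": -10,"grip": 0}
    - {"tx": 0,"ty": 0,"tz": 2,"rx": 0,"ry": 0,"rz": -10,"grip": 0}
    - {"tx": 0,"ty": 0,"tz": 2,"rx": 0,"ry": 0,"rz": -10,"grip": 0}
    - {"tx": 0,"ty": 0,"tz": 2,"rx": 0,"ry": 0,"rz": 0,"grip": 0}
    - {"tx": 0,"ty": 0,"tz": 0,"rx": 0,"ry": 0,"rz": 0,"grip": 0}

```text
clock: 2.95
eef_pos: [495.6, -48.8, 189.7]
tcp_rot: [-0.001, 0.853, 0.521, -0.001]
contact_force: [-0.3, 0.0, -0.3]
finger_gap: 0.1
finger_force: 0.0
```

Emit:
move_arm:
  deltas:
    - {"tx": 0,"ty": 0,"tz": 2.0,"rx": 0,"ry": 0,"rz": 0,"grip": 0}
    - {"tx": 0,"ty": 0,"tz": 1.2,"rx": 0,"ry": 0,"rz": 0,"grip": 0}
    - {"tx": 0,"ty": 0,"tz": 0.6,"rx": 0,"ry": 0,"rz": 0,"grip": 0}
    - {"tx": 0,"ty": 0,"tz": 0.4,"rx": 0,"ry": 0,"rz": 0,"grip": 0}
    - {"tx": 0,"ty": 0,"tz": 0.2,"rx": 0,"ry": 0,"rz": 0,"grip": 0}
    - {"tx": 0,"ty": 0,"tz": 0,"rx": 0,"ry": 0,"rz": 0,"grip": 0}

```text
clock: 3.7
eef_pos: [496.3, -48.5, 147.0]
tcp_rot: [0.0, 0.853, 0.522, 0.0]
contact_force: [-3.4, -0.9, 5.8]
finger_gap: 0.3
finger_force: 2.7
```

Emit:
move_arm:
  deltas:
    - {"tx": 0,"ty": 0,"tz": 0.2,"rx": 0,"ry": 0,"rz": 0,"grip": 0}
    - {"tx": 0,"ty": 0,"tz": 0.1,"rx": 0,"ry": 0,"rz": 0,"grip": 0}
    - {"tx": 0,"ty": 0,"tz": 0,"rx": 0,"ry": 0,"rz": 0,"grip": 0}
    - {"tx": 0,"ty": 0,"tz": 0,"rx": 0,"ry": 0,"rz": 0,"grip": 0}

```text
clock: 4.2
eef_pos: [496.4, -48.5, 146.2]
tcp_rot: [0.001, 0.853, 0.522, 0.001]
contact_force: [-9.6, 0.7, 25.3]
finger_gap: 0.5
finger_force: 12.8
```

Emit:
move_arm:
  deltas:
    - {"tx": 0,"ty": 0,"tz": -5,"rx": 0,"ry": 0,"rz": 0,"grip": 0}
    - {"tx": 0,"ty": 0,"tz": -5,"rx": 0,"ry": 0,"rz": 0,"grip": 0}
    - {"tx": 4.5,"ty": -1.67,"tz": 0,"rx": 0,"ry": 0,"rz": 0,"grip": 0}
    - {"tx": 4.5,"ty": -1.67,"tz": 0,"rx": 0,"ry": 0,"rz": 0,"grip": 0}
    - {"tx": 4.5,"ty": -1.67,"tz": 0,"rx": 0,"ry": 0,"rz": 0,"grip": 100}
    - {"tx": 4.5,"ty": -1.67,"tz": 0,"rx": 0,"ry": 0,"rz": 0,"grip": 100}
    - {"tx": 4.5,"ty": -1.67,"tz": 0,"rx": 0,"ry": 0,"rz": 0,"grip": 100}
    - {"tx": 4.5,"ty": -1.67,"tz": 0,"rx": 0,"ry": 0,"rz": 0,"grip": 100}
    - {"tx": 4.5,"ty": -1.67,"tz": 0,"rx": 0,"ry": 0,"rz": 0,"grip": 100}
    - {"tx": 4.5,"ty": -1.67,"tz": 0,"rx": 0,"ry": 0,"rz": 0,"grip": 100}

```text
clock: 5.45
eef_pos: [541.3, 334.8, 243.7]
tcp_rot: [-0.0, 0.853, 0.522, 0.0]
contact_force: [0.9, -0.4, 0.9]
finger_gap: 58.3
finger_force: 0.0
```

Emit:
move_arm:
  deltas:
    - {"tx": 0,"ty": 0,"tz": -1,"rx": 0,"ry": 0,"rz": -10,"grip": 100}
    - {"tx": 0,"ty": 0,"tz": 0,"rx": 0,"ry": 0,"rz": -10,"grip": 100}
    - {"tx": 0,"ty": 0,"tz": 0,"rx": 0,"ry": 0,"rz": -10,"grip": 100}
    - {"tx": 0,"ty": 0,"tz": 0,"rx": 0,"ry": 0,"rz": -10,"grip": 100}
    - {"tx": 0,"ty": 0,"tz": 0,"rx": 0,"ry": 0,"rz": -10,"grip": 100}
    - {"tx": 0,"ty": 0,"tz": 0,"rx": 0,"ry": 0,"rz": -10,"grip": 100}
    - {"tx": 0,"ty": 0,"tz": 0,"rx": 0,"ry": 0,"rz": -10,"grip": 100}
    - {"tx": 0,"ty": 0,"tz": 0,"rx": 0,"ry": 0,"rz": 0,"grip": 100}
    - {"tx": 0,"ty": 0,"tz": 0,"rx": 0,"ry": 0,"rz": 0,"grip": 100}

```text
clock: 6.58
eef_pos: [541.3, 333.1, 253.5]
tcp_rot: [0.0, 0.401, 0.916, 0.0]
contact_force: [-0.6, 0.1, 0.6]
finger_gap: 88.4
finger_force: 0.0
```

Run:
```python
from h import *
c,W,k=cloud("wrist"); R,p,o=tool(); print(p,R.round(3).tolist(),o["joint_positions"].round(2)); np.save("w2.npy",W); cv2.imwrite("pics/w2.png",c)
g=lambda a,b:W[(np.hypot(W[...,0]-538,W[...,1]-332)<40)&(W[...,2]>a)&(W[...,2]<b)]
for n,a,b in (("bow",60,80),("hub",33,43),("boss",24,32)):
    Q=g(a,b); q=Q[:,:2].astype(np.float32); print(n,len(q),Q[:,2].mean(),cv2.minAreaRect(q),cv2.minEnclosingCircle(q))
```

```text
[541.29569662 333.05621237 253.56906709] [[-0.679, 0.734, 0.0], [0.734, 0.679, 0.0], [0.0, 0.0, -1.0]] [ 0.37  0.53  1.04  0.    1.57 -0.38]
bow 640 68.51272007107897 ((544.701171875, 341.4373779296875), (11.952393531799316, 35.379241943359375), 50.69387435913086) ((544.386474609375, 341.29840087890625), 18.105165481567383)
hub 526 36.862729913520475 ((544.4569091796875, 341.571044921875), (31.35892105102539, 27.997976303100586), 51.61537551879883) ((544.7831420898438, 341.3349609375), 16.077064514160156)
boss 88 27.68558447139368 ((551.7051391601562, 339.7890319824219), (28.1226749420166, 45.559783935546875), 64.03413391113281) ((550.0244140625, 336.76739501953125), 22.968914031982422)
```

View pics/w2.png

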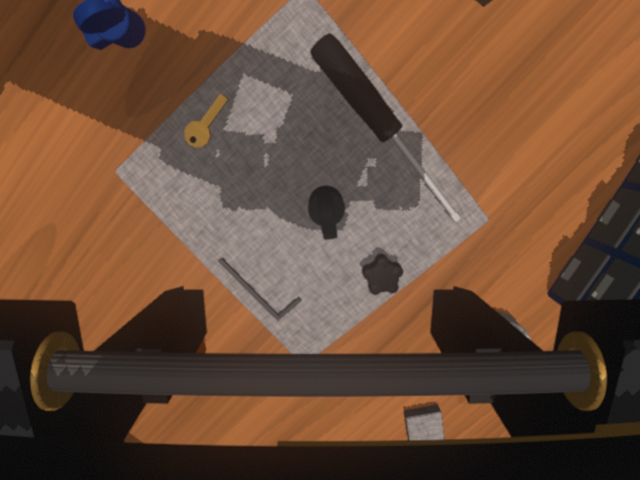

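The picture shows the black knob at (327,208) with its boss pointing down to (331,235). The star knob at (382,272), the screwdriver and the keys are all clear of the fingers.

Emit:
move_arm:
  deltas:
    - {"tx": 0.38,"ty": 0.81,"tz": 0,"rx": 0,"ry": 0,"rz": 0,"grip": 57}
    - {"tx": 0,"ty": 0,"tz": 2,"rx": 0,"ry": 0,"rz": -7.9,"grip": 57}
    - {"tx": 0,"ty": 0,"tz": 4,"rx": 0,"ry": 0,"rz": 0,"grip": 57}
    - {"tx": 0,"ty": 0,"tz": 4,"rx": 0,"ry": 0,"rz": 0,"grip": 57}
    - {"tx": 0,"ty": 0,"tz": 4,"rx": 0,"ry": 0,"rz": 0,"grip": 57}
    - {"tx": 0,"ty": 0,"tz": 3,"rx": 0,"ry": 0,"rz": 0,"grip": 57}
    - {"tx": 0,"ty": 0,"tz": 2,"rx": 0,"ry": 0,"rz": 0,"grip": 57}
    - {"tx": 0,"ty": 0,"tz": 0.9,"rx": 0,"ry": 0,"rz": 0,"grip": 57}
    - {"tx": 0,"ty": 0,"tz": 0,"rx": 0,"ry": 0,"rz": 0,"grip": 57}
    - {"tx": 0,"ty": 0,"tz": 0,"rx": 0,"ry": 0,"rz": 0,"grip": 57}

```text
clock: 7.88
eef_pos: [545.1, 341.6, 55.5]
tcp_rot: [0.001, 0.335, 0.942, 0.001]
contact_force: [1.0, -0.8, -0.3]
finger_gap: 50.4
finger_force: 0.0
```

Emit:
move_arm:
  deltas:
    - {"tx": 0,"ty": 0,"tz": 0,"rx": 0,"ry": 0,"rz": 0,"grip": 0}
    - {"tx": 0,"ty": 0,"tz": 0,"rx": 0,"ry": 0,"rz": 0,"grip": 0}
    - {"tx": 0,"ty": 0,"tz": 0,"rx": 0,"ry": 0,"rz": 0,"grip": 0}
    - {"tx": 0,"ty": 0,"tz": 0,"rx": 0,"ry": 0,"rz": 0,"grip": 0}
    - {"tx": 0,"ty": 0,"tz": 0,"rx": 0,"ry": 0,"rz": 0,"grip": 0}

```text
clock: 8.5
eef_pos: [544.6, 341.3, 54.5]
tcp_rot: [-0.0, 0.335, 0.942, -0.0]
contact_force: [-0.9, 0.2, -0.8]
finger_gap: 11.8
finger_force: 30.0
```

Emit:
move_arm:
  deltas:
    - {"tx": 0,"ty": 0,"tz": -3,"rx": 0,"ry": 0,"rz": 0,"grip": 0}
    - {"tx": 0,"ty": 0,"tz": -5,"rx": 0,"ry": 0,"rz": 0,"grip": 0}
    - {"tx": 0,"ty": 0,"tz": -5.5,"rx": 0,"ry": 0,"rz": 0,"grip": 0}
    - {"tx": 0,"ty": 0,"tz": -5.5,"rx": 0,"ry": 0,"rz": 0,"grip": 0}
    - {"tx": 0,"ty": 0,"tz": -4.5,"rx": 0,"ry": 0,"rz": 0,"grip": 0}
    - {"tx": -2.88,"ty": -3.86,"tz": 0,"rx": 0,"ry": 0,"rz": 0,"grip": 0}
    - {"tx": -2.88,"ty": -3.86,"tz": 0,"rx": 0,"ry": 0,"rz": 0,"grip": 0}
    - {"tx": -2.88,"ty": -3.86,"tz": 0,"rx": 0,"ry": 0,"rz": 0,"grip": 0}
    - {"tx": -2.88,"ty": -3.86,"tz": 0,"rx": 0,"ry": 0,"rz": 0,"grip": 0}
    - {"tx": 0,"ty": 0,"tz": 0,"rx": 0,"ry": 0,"rz": 0,"grip": 0}

```text
clock: 9.75
eef_pos: [536.3, 146.3, 289.7]
tcp_rot: [0.0, 0.337, 0.941, -0.0]
contact_force: [-0.0, 0.4, -0.9]
finger_gap: 11.7
finger_force: 30.0
```

Emit:
move_arm:
  deltas:
    - {"tx": -2.88,"ty": -3.86,"tz": 0,"rx": 0,"ry": 0,"rz": 0,"grip": 0}
    - {"tx": -2.88,"ty": -3.86,"tz": 0,"rx": 0,"ry": 0,"rz": 0,"grip": 0}
    - {"tx": -2.88,"ty": -3.86,"tz": 0,"rx": 0,"ry": 0,"rz": 0,"grip": 0}
    - {"tx": -2.88,"ty": -3.86,"tz": 0,"rx": 0,"ry": 0,"rz": 0,"grip": 0}
    - {"tx": -2.88,"ty": -3.86,"tz": 0,"rx": 0,"ry": 0,"rz": 0,"grip": 0}
    - {"tx": -2.88,"ty": -3.86,"tz": 0,"rx": 0,"ry": 0,"rz": 0,"grip": 0}
    - {"tx": -2.88,"ty": -3.86,"tz": 0,"rx": 0,"ry": 0,"rz": 0,"grip": 0}
    - {"tx": -2.88,"ty": -3.86,"tz": 0,"rx": 0,"ry": 0,"rz": 0,"grip": 0}
    - {"tx": 0,"ty": 0,"tz": 0,"rx": 0,"ry": 0,"rz": 9.75,"grip": 0}
    - {"tx": 0,"ty": 0,"tz": 0,"rx": 0,"ry": 0,"rz": 9.75,"grip": 0}

```text
clock: 11.0
eef_pos: [520.2, -236.0, 289.2]
tcp_rot: [-0.0, 0.493, 0.87, 0.0]
contact_force: [0.1, 0.3, -0.5]
finger_gap: 11.4
finger_force: 30.0
```

Emit:
move_arm:
  deltas:
    - {"tx": 0,"ty": 0,"tz": 0,"rx": 0,"ry": 0,"rz": 9.75,"grip": 0}
    - {"tx": 0,"ty": 0,"tz": 0,"rx": 0,"ry": 0,"rz": 9.75,"grip": 0}
    - {"tx": 0,"ty": 0,"tz": 0,"rx": 0,"ry": 0,"rz": 9.75,"grip": 0}
    - {"tx": 0,"ty": 0,"tz": 0,"rx": 0,"ry": 0,"rz": 9.75,"grip": 0}
    - {"tx": 0,"ty": 0,"tz": 0,"rx": 0,"ry": 0,"rz": 9.75,"grip": 0}
    - {"tx": 0,"ty": 0,"tz": 0,"rx": 0,"ry": 0,"rz": 9.75,"grip": 0}
    - {"tx": 0,"ty": 0,"tz": 0,"rx": 0,"ry": 0,"rz": 9.75,"grip": 0}
    - {"tx": 0,"ty": 0,"tz": 0,"rx": 0,"ry": 0,"rz": 9.75,"grip": 0}
    - {"tx": 0,"ty": 0,"tz": 0,"rx": 0,"ry": 0,"rz": 9.75,"grip": 0}
    - {"tx": 0,"ty": 0,"tz": 0,"rx": 0,"ry": 0,"rz": 0,"grip": 0}

```text
clock: 12.25
eef_pos: [520.2, -235.4, 289.4]
tcp_rot: [-0.0, 0.957, 0.29, 0.0]
contact_force: [-0.2, 0.5, -0.3]
finger_gap: 11.8
finger_force: 30.0
```

Run:
```python
from h import *
c,W,k=cloud("wrist"); R,p,o=tool(); print(p,np.degrees(np.arctan2(R[1,0],R[0,0])),R[:,2],o["joint_positions"].round(2),o["contact_force"])
np.save("w3.npy",W); cv2.imwrite("pics/w3.png",c)
T=(W-p)@R; d=(np.linalg.norm(T,axis=-1)<90)
v,u=np.where(d); print(u.min(),u.max(),v.min(),v.max())
q=c.copy(); 
for a,b,n in ((-30,-5,"top"),(10,25,"hub"),(20,60,"low")):
    m=d&(T[...,2]>a)&(T[...,2]<b)&(np.abs(T[...,1])<30)&(np.abs(T[...,0])<40); Q=T[m]
    if len(Q): print(n,len(Q),Q.mean(0),np.percentile(Q,[2,98],axis=0).round(1).tolist())
```

```text
[ 520.10063653 -235.53228101  289.47492545] 33.80066350255804 [-5.79067810e-05  2.12863123e-04 -9.99999976e-01] [-0.63  0.4   1.17  0.    1.58  0.35] [ 0.3702614   0.1416818  -0.17977025]
22 620 247 479
top 6180 [  9.82912726  -0.6326386  -16.61845925] [[-6.7, -18.8, -29.8], [17.8, 17.4, -5.7]]
hub 1147 [12.84275381 -0.5800947  17.51818031] [[9.4, -15.4, 10.4], [17.0, 14.5, 24.4]]
low 1403 [14.38590338 -0.68692417 34.51119903] [[7.5, -14.6, 20.5], [17.1, 13.4, 50.9]]
```

View pics/w3.png

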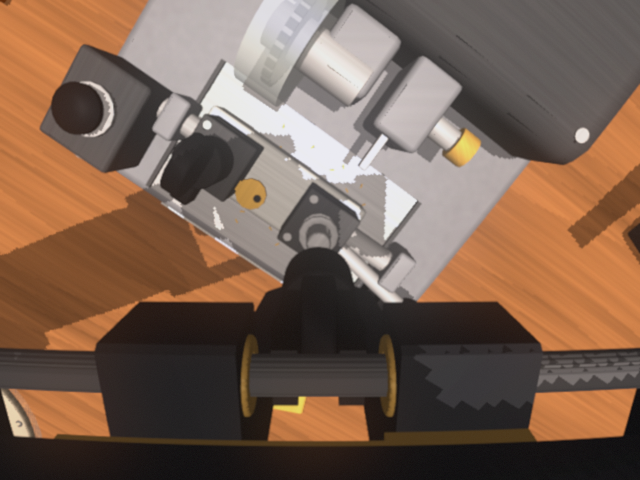

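The held knob hangs upright with its hub at (320,265), just in front of the stem at (318,230).

Run:
```python
from h import *
from scipy.optimize import least_squares
W=np.load("w3.npy"); R,p,o=tool(); T=(W-p)@R
m=(T[...,2]>17)&(T[...,2]<49)&(np.hypot(T[...,0],T[...,1])<22)
Q=T[m]; 
f=lambda x:np.hypot(Q[:,0]-x[0]-x[2]*(Q[:,2]-50),Q[:,1]-x[1]-x[3]*(Q[:,2]-50))-16
r=least_squares(f,[0,0,0,0],loss="soft_l1",f_scale=.5); print(len(Q),"bottom centre",r.x[:2],"tilt",r.x[2:],"rms",np.sqrt(np.mean(f(r.x)**2)),"bottom z",np.percentile(T[(np.hypot(T[...,0],T[...,1])<22)&(T[...,2]<70)][:,2],99.5))
# radius free
g=lambda x:np.hypot(Q[:,0]-x[0],Q[:,1]-x[1])-x[2]
print(least_squares(g,[0,0,16],loss="soft_l1",f_scale=.5).x)
# stem bow yaw: bow top
b=T[(T[...,2]<-12)&(T[...,2]>-20.5)&(np.abs(T[...,1])<8)&(np.abs(T[...,0])<25)]; print("bow",len(b),cv2.minAreaRect(b[:,:2].astype(np.float32)) if len(b)>5 else "")
S=W[200:255,295:345]; a=S[(np.hypot(S[...,0]-519,S[...,1]+236)<9)&(S[...,2]>163)]; print("stem top",len(a),a.mean(0) if len(a) else "")
k=S[(np.abs(S[...,2]-145)<2.5)&(np.hypot(S[...,0]-519,S[...,1]+236)<16)][:,:2]
h=lambda x:0
if len(k)>10:
    hull=cv2.convexHull(k.astype(np.float32)).reshape(-1,2); far=hull[(hull-[519,-236])@R[:2,0]>3]
    rr=least_squares(lambda x:np.hypot(*(far-x).T)-13.9,[519,-236]); print("collar",rr.x,len(far),"in tool",(np.r_[rr.x,145]-p)@R)
```

```text
1819 bottom centre [ 1.1417344  -0.58871681] tilt [ 0.02041603 -0.00112441] rms 0.7363503691243883 bottom z 49.75215095947129
[ 1.12437668 -0.57019518 15.68254359]
bow 1681 ((8.603906631469727, 0.06252098083496094), (15.923763275146484, 14.943077087402344), 87.86979675292969)
stem top 349 [ 521.0401691  -234.43903037  166.61735226]
collar [ 518.60602033 -235.98747819] 15 in tool [ -1.50537804  -0.4229945  144.47491159]
```

Emit:
move_arm:
  deltas:
    - {"tx": -0.23,"ty": 0.02,"tz": 2,"rx": 0,"ry": 0,"rz": 0.4,"grip": 0}
    - {"tx": 0,"ty": 0,"tz": 2.8,"rx": 0,"ry": 0,"rz": 0,"grip": 0}
    - {"tx": 0,"ty": 0,"tz": 0,"rx": 0,"ry": 0,"rz": 0,"grip": 0}
    - {"tx": 0,"ty": 0,"tz": 0,"rx": 0,"ry": 0,"rz": 0,"grip": 0}

```text
clock: 12.8
eef_pos: [518.4, -237.6, 242.6]
tcp_rot: [0.001, 0.958, 0.286, 0.0]
contact_force: [-0.5, 0.3, 0.0]
finger_gap: 11.7
finger_force: 30.0
```

```bash
cat > m.py <<'E'
from h import *
from scipy.optimize import least_squares
R,p,o=tool(); c,W,k=cloud("wrist"); T=(W-p)@R; print(p,np.degrees(np.arctan2(R[1,0],R[0,0])))
Q=T[(T[...,2]>17)&(T[...,2]<47)&(np.hypot(T[...,0],T[...,1])<22)]
g=lambda x:np.hypot(Q[:,0]-x[0],Q[:,1]-x[1])-16
print("knob in tool",least_squares(g,[0,0],loss="soft_l1",f_scale=.5).x,len(Q))
for zc,rad,n in ((145,13.9,"collar"),):
    K=T[(np.abs(W[...,2]-zc)<2.5)&(np.hypot(W[...,0]-519,W[...,1]+236)<16)][:,:2]
    h=cv2.convexHull(K.astype(np.float32)).reshape(-1,2); h=h[h[:,0]>h[:,0].max()-9]
    r=least_squares(lambda x:np.hypot(*(h-x).T)-rad,[0,0]); print(n,r.x,len(h),h.max(0),h.min(0),np.abs(r.fun).max())
A=T[(np.abs(W[...,2]-167)<2.5)&(np.hypot(W[...,0]-519,W[...,1]+236)<9)]; print("stem top",len(A),A.max(0) if len(A) else "",A.min(0) if len(A) else "")
E
python3 m.py
```

```text
[ 518.38809027 -237.60190896  242.63155828] 33.248796197620166
knob in tool [ 0.59000318 -0.52923673] 1725
collar [ 1.15612174 -1.41177369] 14 [15.194353 10.9124  ] [  7.770351 -12.752866] 0.2870646178554903
stem top 0
```

Emit:
move_arm:
  deltas:
    - {"tx": 0.03,"ty": -0.07,"tz": 1.2,"rx": 0,"ry": 0,"rz": 0,"grip": 0}
    - {"tx": 0,"ty": 0,"tz": 0.8,"rx": 0,"ry": 0,"rz": 0,"grip": 0}
    - {"tx": 0,"ty": 0,"tz": 0.3,"rx": 0,"ry": 0,"rz": 0,"grip": 0}
    - {"tx": 0,"ty": 0,"tz": 0.3,"rx": 0,"ry": 0,"rz": 0,"grip": 0}
    - {"tx": 0,"ty": 0,"tz": 0,"rx": 0,"ry": 0,"rz": 0,"grip": 0}

```text
clock: 13.48
eef_pos: [517.8, -236.8, 215.4]
tcp_rot: [-0.0, 0.958, 0.285, -0.0]
contact_force: [0.6, 0.3, -1.1]
finger_gap: 12.0
finger_force: 30.0
```

Emit:
move_arm:
  deltas:
    - {"tx": 0,"ty": 0,"tz": 0.4,"rx": 0,"ry": 0,"rz": 0,"grip": 0}
    - {"tx": 0,"ty": 0,"tz": 0.4,"rx": 0,"ry": 0,"rz": 0,"grip": 0}
    - {"tx": 0,"ty": 0,"tz": 0.4,"rx": 0,"ry": 0,"rz": 0,"grip": 0}
    - {"tx": 0,"ty": 0,"tz": 0.2,"rx": 0,"ry": 0,"rz": 0,"grip": 0}
    - {"tx": 0,"ty": 0,"tz": 0,"rx": 0,"ry": 0,"rz": 0,"grip": 0}

```text
clock: 14.1
eef_pos: [517.8, -236.8, 201.4]
tcp_rot: [-0.0, 0.958, 0.285, -0.0]
contact_force: [0.5, 0.1, -0.8]
finger_gap: 11.5
finger_force: 30.0
```

Sliding on freely. Now down against the collar.

Emit:
move_arm:
  deltas:
    - {"tx": 0,"ty": 0,"tz": 0.3,"rx": 0,"ry": 0,"rz": 0,"grip": 0}
    - {"tx": 0,"ty": 0,"tz": 0.3,"rx": 0,"ry": 0,"rz": 0,"grip": 0}
    - {"tx": 0,"ty": 0,"tz": 0.3,"rx": 0,"ry": 0,"rz": 0,"grip": 0}
    - {"tx": 0,"ty": 0,"tz": 0.2,"rx": 0,"ry": 0,"rz": 0,"grip": 0}
    - {"tx": 0,"ty": 0,"tz": 0,"rx": 0,"ry": 0,"rz": 0,"grip": 0}
    - {"tx": 0,"ty": 0,"tz": 0,"rx": 0,"ry": 0,"rz": 0,"grip": 0}

```text
clock: 14.85
eef_pos: [517.9, -236.8, 191.6]
tcp_rot: [0.001, 0.958, 0.285, 0.0]
contact_force: [-1.0, 1.9, 7.5]
finger_gap: 11.7
finger_force: 30.0
```

Emit:
move_arm:
  deltas:
    - {"tx": 0,"ty": 0,"tz": 0.2,"rx": 0,"ry": 0,"rz": 0,"grip": 0}
    - {"tx": 0,"ty": 0,"tz": 0.15,"rx": 0,"ry": 0,"rz": 0,"grip": 0}
    - {"tx": 0,"ty": 0,"tz": 0,"rx": 0,"ry": 0,"rz": 0,"grip": 0}
    - {"tx": 0,"ty": 0,"tz": 0,"rx": 0,"ry": 0,"rz": 0,"grip": 0}

```text
clock: 15.35
eef_pos: [518.0, -236.8, 189.2]
tcp_rot: [0.001, 0.958, 0.285, 0.001]
contact_force: [-3.9, 2.4, 16.6]
finger_gap: 11.6
finger_force: 30.0
```

Emit:
move_arm:
  deltas:
    - {"tx": 0,"ty": 0,"tz": 0.1,"rx": 0,"ry": 0,"rz": 0,"grip": 0}
    - {"tx": 0,"ty": 0,"tz": 0,"rx": 0,"ry": 0,"rz": 0,"grip": 0}
    - {"tx": 0,"ty": 0,"tz": 0,"rx": 0,"ry": 0,"rz": 0,"grip": 0}
    - {"tx": 0,"ty": 0,"tz": 0,"rx": 0,"ry": 0,"rz": 0,"grip": 0}

```text
clock: 15.85
eef_pos: [518.1, -236.9, 189.1]
tcp_rot: [0.002, 0.958, 0.285, 0.001]
contact_force: [-5.8, 4.0, 22.1]
finger_gap: 11.9
finger_force: 30.0
```

Run:
```python
from h import *
c,W,k=cloud("wrist"); cv2.imwrite("pics/w4.png",c); R,p,o=tool(); print(p,o["contact_force"],o["wrist_torque"])
t,V,_=cloud("top"); a=t[170:260,340:540]; 
s,V,_=cloud("scene"); b=s[120:220,190:320]
cv2.imwrite("pics/fit.png",np.vstack([cv2.resize(c,(400,300)),cv2.resize(b,(400,300),interpolation=cv2.INTER_CUBIC)]))
P=V[120:220,190:320].reshape(-1,3); Q=P[(np.hypot(P[:,0]-518,P[:,1]+236)<35)&(P[:,2]>126)]
print(len(Q),np.histogram(Q[:,2],bins=np.arange(126,240,6)))
```

```text
[ 518.08050702 -236.85748893  189.14286183] [-5.62697961  4.37841866 22.76489779] [ 0.68953926  1.0966657  -0.01161613]
623 (array([109,  32,  23,  39,  40,  35,  35,  43,  24,  41,  45,  52,  57,
        38,   9,   1,   0,   0]), array([126, 132, 138, 144, 150, 156, 162, 168, 174, 180, 186, 192, 198,
       204, 210, 216, 222, 228, 234]))
```

View pics/fit.png

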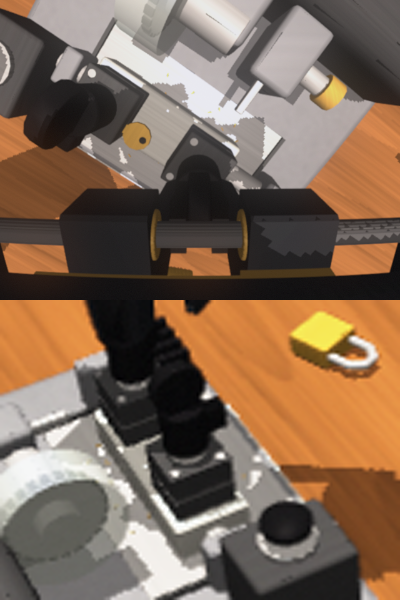

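The knob is down on the clamp at (200,160) in the wrist view. Another 1 mm of command raised the force to 22 N with no movement, and the underside works out at 138 mm. That means it is hard home.

```bash
python3 -c "
from bench import env
print(env.job_done())"
```

```text
the job is handed in; nothing more can be done
None
```

I pressed the stop button to its stop, then fitted the knob on the stem with flats matched. I handed the job in at about 16 s, with the gripper still holding the knob hard home at about 22 N; the hand-in returned no verdict.

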